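# Shield half of a heart biscuit for dusting

## Robot

A 6-joint arm with a two-finger parallel gripper is mounted at the origin on the work surface. World frame = base frame: x ahead of the robot, y to its left, z up, the work surface at z = 0. Lengths are in m, angles in rad, forces in N, time in s.
With the tool pointing down it reaches from about 0.3 to 0.775 m from the base axis. Payload 14.6 kg.
Tool frame: the origin (TCP) lies at the very end of the fingers, on their centre line; the grasp point (between the pads) lies 19 mm behind it; z points along the fingers, y is the line along which they close (so a half turn about z gives the same grasp; the last joint's range is limited). The gripper opens to 94 mm and grips with 3 to 60 N. Pads are 16 mm wide; open, the fingers measure 119 mm over their backs; the gripper's body (75 mm by 177 mm) begins 78 mm behind the grasp point.
Start: joints at [1.131, 0.3, 1.521, -0, 1.321, -0.067], TCP at [0.2, 0.512, 0.205] pointing down, gripper open.
Joint ranges: [-3.03, 3.03], [-0.79, 2.21], [0.23, 2.52], [-1.04, 4.18], [0, 3.07], [-2.55, 2.55]. Speed limits (rad/s): [2.22, 2.22, 2.57, 3.14, 3.14, 3.14].

## Interface

Orientations are given as [roll, pitch, yaw] about the fixed x, y, z axes, in that order (R = Rz(yaw) Ry(pitch) Rx(roll)).
In Python, from station import ctrl gives the robot as it stands. The module is installed in compiled form; this text tells all that it offers.
- The arm moves only by the tool step_arm, never from a script. Its argument "deltas" is a list of rows, each an object with "dp": the shift along the tool's x, y, z scaled (see below), a list of three; "twist": the turn about the tool's z scaled (see below). In form: [{"dp": [tx, ty, tz], "twist": twist}, ...]. A call has 1 to 12 rows; each row shifts and turns the commanded pose from where the row before left it, along the tool's axes as they then stand; what a row does not reach is not made up. The controller multiplies each number of a shift by 0.04 m and each number of a turn by 4 degrees. A row lasts 1/10 s, in which the tool goes at most 50 mm and 8.59 degrees, less where a joint would pass 70% of its speed; a pose out of reach is approached as far as the arm can. A call with a number of a shift or a turn outside -1 to 1 is refused whole. A call with a gripper value outside its range is refused whole. "gripper" is the opening, from -1 (shut) to 1 (fully open), set as the call begins (left out, the last holds). The fingers move at their own pace and stop on an object; "squeeze" is the grip in N (left out, the last holds). Time passes only in rows, so rows that do not move let the fingers close. It gives the time, the measured TCP pose, the force, the opening and the grip force at its end, in the units of the state.
- ctrl.get_obs(): the state, without advancing time (a new reading comes with each control period).
- ctrl.camera(name): name is "scene" or "top" or "wrist"; returns (picture, depth): 400x640x3 uint8, red, green, blue; 400x640 float32, m along the optical axis (not along the pixel's ray), 0 where there is no reading.
- ctrl.get_calibration(name): a dict with "fx", "fy", "cx", "cy" (pixels), "world_to_cam" (4x4, takes a point from world to camera coordinates); the wrist camera has in their place "hand_eye" (4x4, takes a point from camera to tool coordinates, whose origin is the TCP and whose axes are the flange's). Camera axes: x right, y down, z forward; pixel columns grow to the right and rows downward; lengths in m; the calibration is good to about 2 mm. The wrist camera is an equidistant fisheye: a pixel r from the principal point sees the ray r / f radians off the axis. A picture is of the moment at which its call begins: read the wrist's pose just before it. get_calibration takes no time and is no camera call.
- ctrl.hand_in(): hands the job in; it is judged then, once.
Trained networks look in the newest picture that a camera, given by its name, has taken for a name from the list of things; names that differ only in an ending like _2 or _b are one class to them, and where a whole thing is asked for, a point or a joint stands for the part that bears it (a point fixed in the world has none). Each returns a list of dicts, best first, with "conf" (0 to 1); they miss things now and then, are a little off and sometimes report something else, mostly with a low value. They report only what shows in the picture. A call takes as long as a camera call.
- ctrl.spot_in(camera, label): "rect" ([left, top, right, bottom] as shares, 0 to 1, of the picture: columns of its width, rows of its height, round what is visible of it).
- ctrl.cut_out(camera, label): "pixels" (400x640 bool, what is visible of it) and "rect" ([left, top, right, bottom] as shares, 0 to 1, of the picture: columns of its width, rows of its height, round what is visible of it).
The state is a dict: "time_s": time; "qpos": joint angles; "joint_vel": joint speeds; "tau": joint torques, N m; "ee_pos": TCP position; "eef_rot": TCP orientation; "force": force on the tool from outside, world axes, zero at the start; "moment": the same for the moment, N m; "grip_width": finger opening in m; "grip_force": force on a finger pad.
Only numpy, scipy, OpenCV 4.12 (cv2) and the standard library are available. Lean on these libraries where they do the work, as an engineer would, in place of code of your own. Each camera call takes 0.05 s, during which the arm holds its last target. There are 200 camera calls.

## Task

I am about to dust icing sugar over just one half of the plain heart-shaped biscuit on the board, and need you to hold the shield. Slide the bench scraper with the blue grip up out of its slot in the wooden block, carry it over the jars without disturbing anything, and hold it upright along the heart's centre line from notch to point, centred on the biscuit, with its lower edge hovering about 8 mm above the biscuit and touching nothing. Finish while still holding it there, and do not let go.

Things in the scene. Friction and masses are not known exactly. Their poses are not given: they have to be found in the camera images.
- scraper_blue: bench scraper 115 mm high: steel blade 140 mm wide, 3 mm thick, 87 mm high, below a flat-sided blue grip 140 mm wide, 14 mm thick, 28 mm high along its whole top. Origin: middle of the straight lower edge. x along the width, y through the thickness, z up to the grip. About 0.2 kg. Starts upright (leaning up to 4 degrees) in one of the block's slots, standing on the slot's floor
- blue_grip (a point): middle of the blue grip, 101 mm above the scraper's lower edge and 14 mm below its top; axes as the scraper's
- block: fixed beech block 170 x 160 x 70 mm with three parallel slots that run along its x axis, at y = -50, 0 and +50 mm; each slot 6 mm wide, 152 mm long, open at the top and 58 mm deep (its floor 12 mm above the table). Origin: centre of its underside; z up
- scraper_red: the same size of scraper with a red grip and a comb edge, in another slot; origin in the middle of its lower edge, axes as the blue one's. Stays in the block
- scraper_black: the same scraper with a black grip, in another slot; origin in the middle of its lower edge, axes as the blue one's. Stays in the block
- board: fixed wooden board 210 x 380 x 18 mm on the table, three biscuits on it; origin: centre of its underside, z up
- heart: plain golden heart-shaped sandwich biscuit 16 mm thick, 101 mm from lobes to point, 110 mm wide, loose on the board, small red jam window near the middle. Origin: in its underside on the centre line, 46 mm from the point and 46 mm from the bottom of the notch. x along the centre line from point to notch (point towards -x), y across, z up; top face at z = 16 mm
- star_biscuit: sugared six-pointed star sandwich biscuit 16 mm thick, 100 mm across, on the board; origin: centre of its underside
- round_biscuit: sugared round sandwich biscuit 16 mm thick, 84 mm across with a red jam window, on the board; origin: centre of its underside
- shaker: aluminium sugar shaker, 68 mm in diameter and 132 mm high, standing between block and board; origin: centre of its underside, z up
- jam_jar: red jam jar with a red lid, 68 mm in diameter and 105 mm high, between block and board; origin: centre of its underside, z up
- sprinkle_tub: yellow tub with a white lid, 60 mm in diameter and 115 mm high, between block and board; origin: centre of its underside, z up
- cutter: star-shaped steel biscuit cutter, 80 mm across and 28 mm high, beyond the board; origin: centre of its underside, z up

How it is judged:
By the outcome, as a careful person would: the job done as asked, in the order asked, and still so for the second after the job is handed in, while the arm keeps its last pose, push and grip.
It also fails if it takes over 45 s, if anything falls off the work surface, if the arm or the gripper's body presses on something with over 40 N, if the wrist force passes 120 N, or if a joint passes its speed limit or range.

## Working session

There is one attempt and no reset: what is moved stays moved. The work goes in short steps, Python scripts to look and compute and a tool call to move; the robot and the scene stay as the last step left them, time stands still between calls to the robot, and variables do not carry over. Pictures are saved under pics/ and viewed, at most 10 in all, crops included, and the job is handed in when it is done.

Besides the shell and the picture viewer there is one more tool, called after "Emit:" as name([rows], argument=value, ...), one row to a line, values as JSON. step_arm: Moves the arm, as the interface text tells. Its arguments: {"type":"object","properties":{"deltas":{"type":"array"},"gripper":{"type":"number"},"squeeze":{"type":"number"}},"required":["deltas"]}

```bash
mkdir -p pics; cat > h.py <<'E'
import numpy as np,cv2
from station import ctrl
def pts(cam,mask,depth):
    c=ctrl.get_calibration(cam);v,u=np.nonzero(mask&(depth>0));z=depth[v,u]
    P=np.c_[(u-c['cx'])*z/c['fx'],(v-c['cy'])*z/c['fy'],z,np.ones(len(z))]
    return (P@np.linalg.inv(c['world_to_cam']).T)[:,:3]
E
python3 - <<'E'
from h import *
o=ctrl.get_obs();print(o)
for n in('top','scene'):
    p,d=ctrl.camera(n);cv2.imwrite(f'pics/{n}0.png',p[:,:,::-1]);np.save(n,d)
    for l in ['scraper_blue','scraper_red','scraper_black','heart','block','shaker','jam_jar','sprinkle_tub','board']:
        r=ctrl.cut_out(n,l)
        if r:
            m=r[0]['pixels'];np.save(f'm_{n}_{l}',m);q=pts(n,m,d);print(n,l,r[0]['conf'],m.sum(),np.percentile(q,[2,50,98],axis=0).round(3).tolist())
print(ctrl.get_obs()['time_s'])
E
```

```text
{'time_s': 0.0, 'qpos': array([ 1.13140067e+00,  3.00467228e-01,  1.52160711e+00, -2.18580184e-05,
        1.32071133e+00, -6.65946361e-02]), 'joint_vel': array([-4.16047959e-05, -1.22043897e-03,  2.00653604e-03, -4.54421072e-04,
        1.66035410e-03,  1.28724216e-03]), 'tau': array([ 1.69344908e-04, -5.31822038e+01, -3.52738917e+01,  7.08097452e-02,
        2.45916046e-02, -9.64189940e-05]), 'ee_pos': array([0.20021104, 0.51196716, 0.20487745]), 'eef_rot': array([-3.14040087e+00, -5.82652311e-05,  2.76879702e+00]), 'force': array([ 0.25162532, -0.33005322,  0.44357045]), 'moment': array([ 0.0689101 ,  0.03228358, -0.0034841 ]), 'grip_force': 0.0, 'grip_width': 0.0940319710476694}
top scraper_blue 0.9 433 [[0.455, 0.311, 0.063], [0.529, 0.318, 0.124], [0.589, 0.338, 0.131]]
top scraper_red 0.64 383 [[0.456, 0.262, 0.062], [0.517, 0.268, 0.125], [0.586, 0.289, 0.131]]
top scraper_black 0.62 352 [[0.455, 0.262, 0.061], [0.52, 0.268, 0.125], [0.585, 0.277, 0.131]]
top heart 0.74 932 [[0.434, -0.222, 0.018], [0.482, -0.169, 0.034], [0.521, -0.123, 0.04]]
top block 0.6 2257 [[0.442, 0.2
[... 475 characters left out ...]
8, 0.273, 0.108], [0.59, 0.279, 0.127]]
scene scraper_black 0.89 970 [[0.445, 0.327, 0.066], [0.526, 0.372, 0.108], [0.591, 0.378, 0.128]]
scene heart 0.76 574 [[0.429, -0.218, 0.016], [0.488, -0.159, 0.032], [0.524, -0.117, 0.036]]
scene block 0.93 3425 [[0.444, 0.246, 0.0], [0.586, 0.374, 0.059], [0.608, 0.402, 0.071]]
scene shaker 0.6 1069 [[0.428, 0.098, 0.005], [0.464, 0.136, 0.087], [0.479, 0.149, 0.131]]
scene jam_jar 0.68 1046 [[0.516, 0.104, 0.002], [0.556, 0.143, 0.071], [0.574, 0.16, 0.105]]
scene sprinkle_tub 0.78 1036 [[0.61, 0.11, 0.003], [0.645, 0.148, 0.076], [0.661, 0.161, 0.115]]
scene board 0.91 3480 [[0.383, -0.359, 0.004], [0.534, -0.13, 0.016], [0.619, 0.013, 0.02]]
1.0
```

```bash
python3 - <<'E'
from h import *
a=cv2.imread('pics/top0.png');b=cv2.imread('pics/scene0.png')
m=np.load('m_top_heart.npy');v,u=np.nonzero(m);print(u.min(),u.max(),v.min(),v.max())
m=np.load('m_top_block.npy');v,u=np.nonzero(m);print(u.min(),u.max(),v.min(),v.max())
cv2.imwrite('pics/both.png',cv2.resize(np.vstack([a,b]),(750,600*1),interpolation=cv2.INTER_AREA) if 0 else cv2.resize(a,(800,500)))
c=ctrl.get_calibration('top');print(c)
E
```

```text
370 408 217 251
189 248 190 250
{'fx': 475.8969969400775, 'fy': 475.8969969400775, 'cx': 317.28592149378045, 'cy': 195.43225844801535, 'world_to_cam': array([[-0.01405523, -0.99979953,  0.01426001,  0.04288415],
       [-0.99805229,  0.01316094, -0.0609788 ,  0.58956727],
       [ 0.0607789 , -0.01508931, -0.99803719,  1.38451022],
       [ 0.        ,  0.        ,  0.        ,  1.        ]])}
```

View pics/both.png

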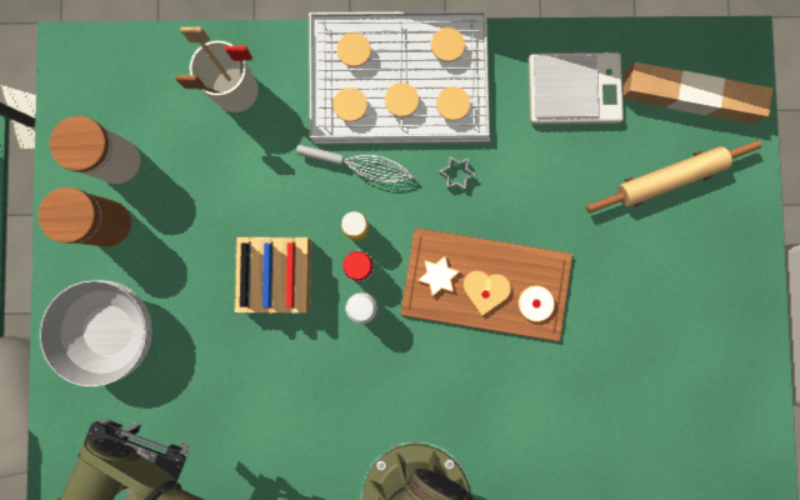

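View pics/scene0.png

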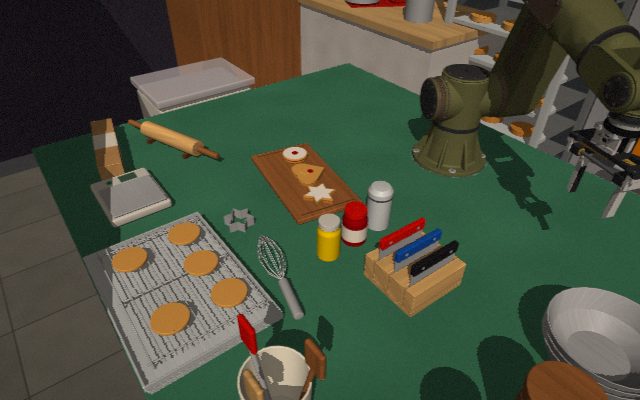

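```bash
python3 - <<'E'
from h import *
print(ctrl.get_calibration('wrist'))
a=cv2.imread('pics/top0.png');d=np.load('top.npy')
hsv=cv2.cvtColor(a,cv2.COLOR_BGR2HSV)
for n,(lo,hi) in dict(blue=((105,120,40),(130,255,255)),red=((170,150,60),(180,255,255)),black=((0,0,0),(180,255,45))).items():
    m=cv2.inRange(hsv,lo,hi)>0; w=np.zeros_like(m); w[185:255,185:250]=1
    q=pts('top',m&w,d); q=q[q[:,2]>0.115]
    c,s,ang=cv2.minAreaRect(q[:,:2].astype(np.float32)); 
    dd=cv2.fitLine(q[:,:2].astype(np.float32),cv2.DIST_HUBER,0,.01,.01).ravel()
    print(n,len(q),c,s,'yaw',np.degrees(np.arctan2(dd[1],dd[0])),q.mean(0),q[:,2].max())
q=pts('top',np.load('m_top_block.npy'),d);q=q[(q[:,2]>.06)&(q[:,2]<.078)]
print('block',cv2.minAreaRect(q[:,:2].astype(np.float32)))
# heart
def outline():
    t=np.linspace(0,1,400)
m=np.load('m_top_heart.npy');q=pts('top',m,d);q=q[q[:,2]>.028]
print('heart z',np.median(q[:,2]),cv2.minEnclosingTriangle(q[:,:2].astype(np.float32)))
x=q[:,:2];
best=[]
for k in range(0,180,2):
    t=np.radians(k);n=np.array([-np.sin(t),np.cos(t)]);e=np.array([np.cos(t),np.sin(t)]);
    y=x@n;c=(y.min()+y.max())/2;h=np.histogram2d(x@e,y-c,bins=[np.linspace((x@e).min(),(x@e).max(),16),np.linspace(-.06,.06,21)])[0]
    best.append((abs(h-h[:,::-1]).sum(),k))
print(sorted(best)[:6])
E
```

```text
{'fx': 309.70691628693146, 'fy': 309.70691628693146, 'cx': 319.35315872253653, 'cy': 202.13541445925685, 'hand_eye': array([[-3.30549556e-04, -9.66802958e-01, -2.55522857e-01,
         7.37566839e-02],
       [ 9.99999772e-01, -1.69313868e-04, -6.52999638e-04,
         9.22348439e-04],
       [ 5.88058418e-04, -2.55523014e-01,  9.66802794e-01,
        -1.79760697e-01],
       [ 0.00000000e+00,  0.00000000e+00,  0.00000000e+00,
         1.00000000e+00]])}
blue 275 (0.5209241509437561, 0.3191438615322113) (0.014562444761395454, 0.13497519493103027) yaw -1.4874947 [0.52101669 0.31830968 0.12602841] 0.13417465688254304Traceback (most recent call last):
  File "<stdin>", line 9, in <module>
cv2.error: OpenCV(4.12.0) /io/opencv/modules/imgproc/src/linefit.cpp:50: error: (-215:Assertion failed) count > 0 in function 'fitLine2D_wods'
```

Emit:
step_arm([
  {"dp":[-0.8,-0.83,-0.1]},
  {"dp":[-0.8,-0.83,-0.1]},
  {"dp":[-0.8,-0.83,-0.1]},
  {"dp":[-0.8,-0.83,-0.1]},
  {"dp":[-0.8,-0.83,-0.1]},
  {"dp":[-0.8,-0.83,-0.1]},
  {"dp":[-0.8,-0.83,-0.1]},
  {"dp":[-0.8,-0.83,-0.1]},
])

```text
invalid input at $.deltas[0]: expected keys dp, twist
```

Emit:
step_arm([
  {"dp":[-0.8,-0.83,-0.1]},
  {"dp":[-0.8,-0.83,-0.1]},
  {"dp":[-0.8,-0.83,-0.1]},
  {"dp":[-0.8,-0.83,-0.1]},
  {"dp":[-0.8,-0.83,-0.1]},
  {"dp":[-0.8,-0.83,-0.1]},
  {"dp":[-0.8,-0.83,0]},
  {"dp":[0,0,0]},
  {"dp":[0,0,0]},
])

```text
invalid input at $.deltas[0]: expected keys dp, twist
```

```bash
cat >> h.py <<'E'
from scipy.spatial.transform import Rotation as Ro
def wcam(o):
    T=np.eye(4);T[:3,:3]=Ro.from_euler('xyz',o['eef_rot']).as_matrix();T[:3,3]=o['ee_pos']
    return T@ctrl.get_calibration('wrist')['hand_eye']
def wpts(o,d,mask=None):
    c=ctrl.get_calibration('wrist');mask=np.ones(d.shape,bool) if mask is None else mask
    v,u=np.nonzero(mask&(d>0));z=d[v,u];x=u-c['cx'];y=v-c['cy'];r=np.hypot(x,y)+1e-9;th=r/c['fx']
    k=np.tan(th)/r
    P=np.c_[x*k*z,y*k*z,z,np.ones(len(z))];return (P@wcam(o).T)[:,:3],u,v
def wplane(o,u,v,h):
    "pixel rays cut with plane z=h"
    c=ctrl.get_calibration('wrist');x=u-c['cx'];y=v-c['cy'];r=np.hypot(x,y)+1e-9;th=r/c['fx']
    R=np.c_[x/r*np.sin(th),y/r*np.sin(th),np.cos(th)];T=wcam(o);R=R@T[:3,:3].T
    return T[:3,3]+R*((h-T[2,3])/R[:,2])[:,None]
def look(name):
    o=ctrl.get_obs();p,d=ctrl.camera('wrist');cv2.imwrite(f'pics/{name}.png',p[:,:,::-1]);np.savez(f'{name}.npz',d=d,p=p,o=np.array(o,dtype=object));return o,p,d
E
python3 - <<'E'
from h import *
o,p,d=look('wh');print(o['ee_pos'],o['eef_rot'],o['time_s'])
r=ctrl.cut_out('wrist','heart')
for k in r: print(k['conf'],k['rect'])
m=r[0]['pixels'];np.save('m_wh',m);q,u,v=wpts(o,d,m);print(np.percentile(q,[2,50,98],axis=0))
E
```

```text
[0.200338   0.5122218  0.20546676] [3.14152180e+00 9.83459800e-06 2.76876385e+00] 1.0Traceback (most recent call last):
  File "<stdin>", line 5, in <module>
IndexError: list index out of range
```

View pics/wh.png

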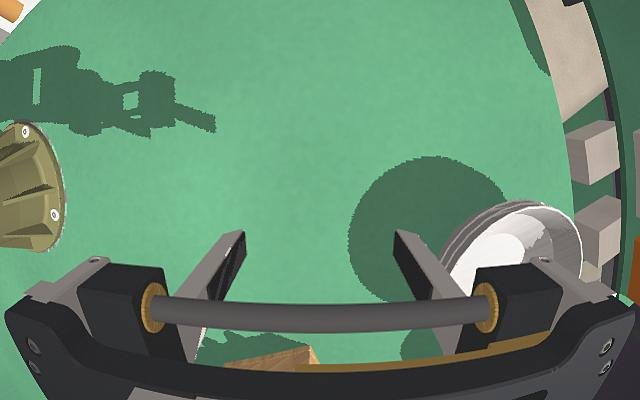

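Emit:
step_arm([
  {"dp":[-0.85,-0.82,-0.1],"twist":0},
  {"dp":[-0.85,-0.82,-0.1],"twist":0},
  {"dp":[-0.85,-0.82,-0.1],"twist":0},
  {"dp":[-0.85,-0.82,-0.1],"twist":0},
  {"dp":[-0.85,-0.82,-0.1],"twist":0},
  {"dp":[-0.85,-0.82,-0.1],"twist":0},
  {"dp":[-0.85,-0.82,-0.1],"twist":0},
  {"dp":[-0.85,-0.82,-0.1],"twist":0},
])

```text
time_s: 1.9
ee_pos: [0.3584, 0.167, 0.2379]
eef_rot: [3.141, 0.001, 2.769]
force: [0.9, 1.2, -0.3]
grip_width: 0.0939
grip_force: 0.0
```

Emit:
step_arm([
  {"dp":[-0.85,-0.82,-0.1],"twist":0},
  {"dp":[-0.85,-0.82,-0.1],"twist":0},
  {"dp":[-0.85,-0.82,-0.1],"twist":0},
  {"dp":[-0.85,-0.82,-0.1],"twist":0},
  {"dp":[-0.85,-0.82,-0.1],"twist":0},
  {"dp":[-0.85,-0.82,-0.1],"twist":0},
  {"dp":[-0.85,-0.82,0],"twist":0},
  {"dp":[-0.85,-0.82,0],"twist":0},
  {"dp":[0,0,0],"twist":0},
  {"dp":[0,0,0],"twist":0},
])

```text
time_s: 2.9
ee_pos: [0.5157, -0.1752, 0.2608]
eef_rot: [3.141, -0.001, 2.767]
force: [-0.3, 0.4, 0.6]
grip_width: 0.0939
grip_force: 0.0
```

```bash
python3 - <<'E'
from h import *
o,p,d=look('wh');print(o['ee_pos'],o['eef_rot'],o['time_s'],o['qpos'])
r=ctrl.cut_out('wrist','heart')
for k in r: print(k['conf'],k['rect'])
m=r[0]['pixels'];np.save('m_wh',m);q,u,v=wpts(o,d,m);print(np.percentile(q,[2,50,98],axis=0))
E
```

```text
[ 0.51567651 -0.17515751  0.26084639] [ 3.14147107e+00 -1.13961111e-03  2.76735475e+00] 2.9 [-3.94742004e-01  2.51861417e-01  1.45342878e+00  9.90740824e-05
  1.43744432e+00 -1.59131359e+00]
0.79 [0.4241, 0.2815, 0.5563, 0.4633]
[[ 0.43349867 -0.22017559  0.03263963]
 [ 0.48135823 -0.16792227  0.03447922]
 [ 0.51930877 -0.12294825  0.03616171]]
```

View pics/wh.png

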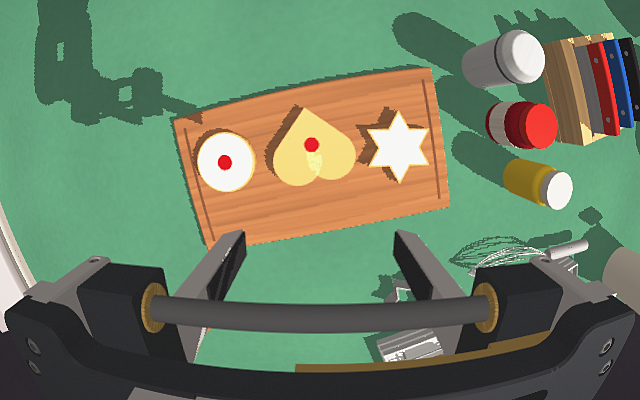

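```bash
cat > heart.py <<'E'
from h import *
from scipy.optimize import minimize
def fit(XY):
    S=2000;c0=XY.mean(0)
    img=np.zeros((400,400),np.uint8);cv2.fillPoly(img,[np.round((XY-c0)*S*1+200).astype(int)],255)
    def refl(a,s):
        c,si=np.cos(2*a),np.sin(2*a);n=np.array([-np.sin(a),np.cos(a)]);R=np.array([[c,si],[si,-c]])
        ctr=np.array([200,200.])+n*s*S*1;return np.c_[R,ctr-R@ctr]
    f=lambda x:-np.minimum(img,cv2.warpAffine(img,refl(x[0],x[1]),(400,400))).sum()/img.sum()
    # sum of overlap, best axis
    b=min((minimize(f,[np.radians(k),0],method='Nelder-Mead',options=dict(initial_simplex=[[np.radians(k),0],[np.radians(k+5),0],[np.radians(k),.004]])) for k in range(0,180,10)),key=lambda r:r.fun)
    a,s=b.x;e=np.array([np.cos(a),np.sin(a)]);n=np.array([-e[1],e[0]])
    D=(XY-c0-n*s)
    # widest place lies towards the lobes
    y=D@n;x=D@e
    if x[np.argmax(abs(y))]<(x.max()+x.min())/2: e,n,a=-e,-n,a+np.pi; x,y=-x,-y
    L=x.max()-x.min();W=y.max()-y.min()
    o=c0+(n*s if abs(a-b.x[0])<1 else -n*s)+e*(x.min()+x.max())/2
    # origin 46 mm from point; length 101 -> centre of extent is 50.5 from point
    return -b.fun,o-e*.0045,np.degrees(a),L,W
E
python3 - <<'E'
from heart import *
z=np.load('wh.npz',allow_pickle=True);o=z['o'].item();p=z['p'];d=z['d']
m=np.load('m_wh.npy')
def run(mm):
    c=max(cv2.findContours(mm.astype(np.uint8),cv2.RETR_EXTERNAL,cv2.CHAIN_APPROX_NONE)[0],key=cv2.contourArea)[:,0].astype(float)
    XY=wplane(o,c[:,0],c[:,1],.034)[:,:2];print(fit(XY))
run(m)
hsv=cv2.cvtColor(np.ascontiguousarray(p),cv2.COLOR_RGB2HSV)
print('heart hsv',np.median(hsv[m],axis=0))
q,u,v=wpts(o,d);H=np.zeros(d.shape);H[v,u]=q[:,2]
mm=(H>.027)&(cv2.dilate(m.astype(np.uint8),np.ones((9,9)))>0);run(mm)
t=p.copy();t[m^cv2.erode(m.astype(np.uint8),np.ones((3,3))).astype(bool)]=(0,0,255);t=t[90:210,250:380];
cv2.imwrite('pics/hm.png',cv2.resize(t[:,:,::-1],None,fx=5,fy=5,interpolation=0)[:600,:650])
# top camera
a=np.load('m_top_heart.npy');dt=np.load('top.npy')
c=max(cv2.findContours(a.astype(np.uint8),cv2.RETR_EXTERNAL,cv2.CHAIN_APPROX_NONE)[0],key=cv2.contourArea)[:,0]
im=np.zeros(dt.shape,bool);im[c[:,1],c[:,0]]=1
k=ctrl.get_calibration('top');T=np.linalg.inv(k['world_to_cam']);R=np.c_[(c[:,0]-k['cx'])/k['fx'],(c[:,1]-k['cy'])/k['fy'],np.ones(len(c))]@T[:3,:3].T
print('top',fit((T[:3,3]+R*((.034-T[2,3])/R[:,2])[:,None])[:,:2]))
E
```

```text
(np.float64(-2467516213734.2744), array([ 0.46767773, -0.16786051]), np.float64(-10.59234619140625), np.float64(0.09912073159156098), np.float64(0.10978169132225825))
heart hsv [ 24. 118. 247.]
(np.float64(-2476215952558.631), array([ 0.46718619, -0.16758348]), np.float64(-10.653722286224365), np.float64(0.10063535363270679), np.float64(0.11013082256749254))
top (np.float64(-2407647368636.332), array([ 0.46865258, -0.16862366]), np.float64(-11.311035156250004), np.float64(0.09799075104170096), np.float64(0.1113215456746506))heart.py:9: RuntimeWarning: overflow encountered in scalar negative
  f=lambda x:-np.minimum(img,cv2.warpAffine(img,refl(x[0],x[1]),(400,400))).sum()/img.sum()
```

View pics/hm.png

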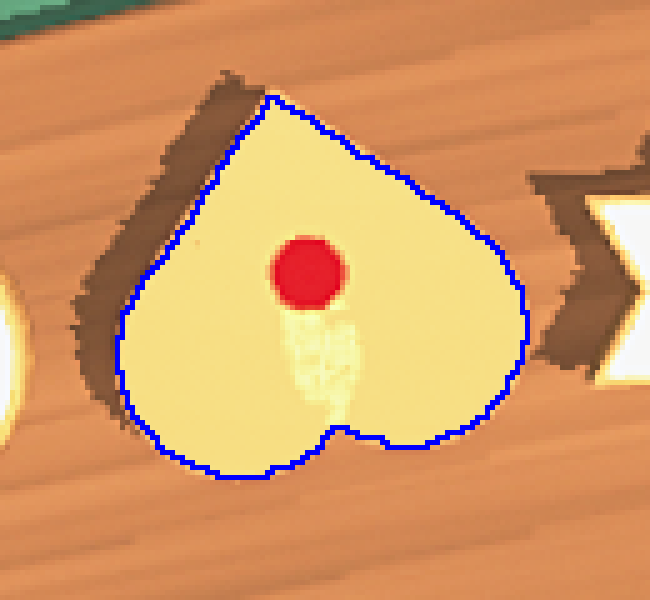

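Emit:
step_arm([
  {"dp":[0.26,1,0],"twist":0},
  {"dp":[0.26,1,0],"twist":0},
  {"dp":[0.26,1,0],"twist":0},
  {"dp":[0.26,1,0],"twist":0},
  {"dp":[0.26,1,0],"twist":0},
  {"dp":[0.26,1,0],"twist":0},
  {"dp":[0.26,1,0],"twist":0},
  {"dp":[0.26,1,0],"twist":0},
  {"dp":[0.26,1,0],"twist":0},
  {"dp":[0.26,1,0],"twist":0},
  {"dp":[0.26,1,0],"twist":0},
  {"dp":[0.26,1,0],"twist":0},
])

```text
time_s: 4.2
ee_pos: [0.5732, 0.3206, 0.2623]
eef_rot: [3.141, 0.001, 2.771]
force: [1.2, -0.7, 0.5]
grip_width: 0.0941
grip_force: 0.0
```

Emit:
step_arm([
  {"dp":[0,0,0],"twist":-1},
  {"dp":[0,0,0],"twist":-1},
  {"dp":[0,0,0],"twist":-1},
  {"dp":[0,0,0],"twist":-1},
  {"dp":[0,0,0],"twist":-1},
  {"dp":[0,0,0],"twist":0},
  {"dp":[0,0,0],"twist":0},
], gripper=-0.1)

```text
time_s: 4.9
ee_pos: [0.5737, 0.3184, 0.262]
eef_rot: [3.141, 0.0, 3.117]
force: [0.2, -0.2, -0.1]
grip_width: 0.0433
grip_force: 0.0
```

```bash
python3 - <<'E'
from h import *
o,p,d=look('wb');print(o['ee_pos'],o['eef_rot'],o['time_s'],o['qpos'],o['grip_width'])
q,u,v=wpts(o,d);hsv=cv2.cvtColor(np.ascontiguousarray(p),cv2.COLOR_RGB2HSV)[v,u]
box=(abs(q[:,0]-.525)<.11)&(abs(q[:,1]-.318)<.1)
for n,s in dict(blue=(hsv[:,0]>103)&(hsv[:,0]<130)&(hsv[:,1]>120),red=((hsv[:,0]>172)|(hsv[:,0]<3))&(hsv[:,1]>150),black=(hsv[:,2]<60)).items():
    w=q[box&s&(q[:,2]>.09)&(q[:,2]<.14)];t=w[w[:,2]>np.percentile(w[:,2],90)-.004]
    print(n,len(w),len(t),t[:,2].min(),t[:,2].max(),cv2.minAreaRect(t[:,:2].astype(np.float32)))
    print('   face/top by height',[(h,np.percentile(w[abs(w[:,2]-h)<.003][:,1],[3,50,97]).round(4)) for h in(.1,.107,.114,.121) if (abs(w[:,2]-h)<.003).sum()>5])
w=q[box&(abs(q[:,2]-.07)<.004)];print('block',cv2.minAreaRect(w[:,:2].astype(np.float32)))
E
```

```text
[0.57374803 0.31842364 0.26196372] [3.14131444e+00 4.94611466e-04 3.11689362e+00] 4.9 [ 4.50850759e-01  5.16117419e-01  1.09194833e+00  2.09084976e-05
  1.53295980e+00 -1.09524739e+00] 0.043293528526225714
blue 1725 1703 0.12455559529654375 0.1303657272558395 ((0.5211259126663208, 0.3457717001438141), (0.06189298629760742, 0.13724608719348907), 88.4356460571289)
   face/top by height [(0.107, array([0.3628, 0.3631, 0.3647]))]
red 1788 1635 0.12424724026219403 0.12962140894915353 ((0.5209603309631348, 0.2744411528110504), (0.013821947388350964, 0.1362735629081726), 89.13693237304688)
   face/top by height [(0.107, array([0.2806, 0.2808, 0.2809])), (0.114, array([0.2791, 0.2793, 0.2821])), (0.121, array([0.279 , 0.2809, 0.2823]))]
black 958 683 0.12393338908775126 0.12944178702276904 ((0.5223196148872375, 0.3703100085258484), (0.013604267500340939, 0.13652564585208893), 88.89299011230469)
   face/top by height [(0.107, array([0.3629, 0.3643, 0.3654])), (0.114, array([0.3631, 0.3642, 0.3654])), (0.121, array([0.3626, 0.3641, 0.3656]))]
block ((0.521946132183075, 0.3206011950969696), (0.16101768612861633, 0.17090335488319397), 88.90534973144531)
```

View pics/wb.png

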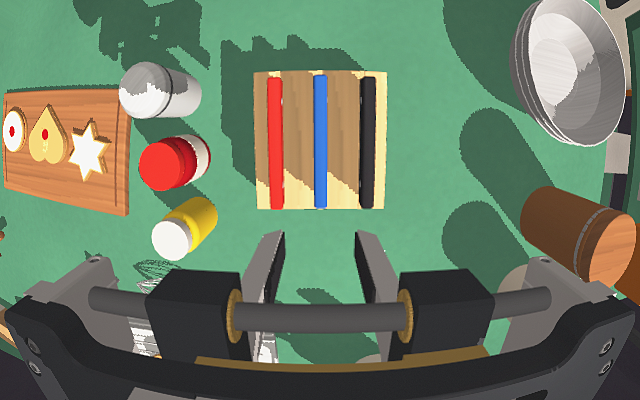

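```bash
python3 - <<'E'
from h import *
z=np.load('wb.npz',allow_pickle=True);o=z['o'].item();p=z['p'];d=z['d']
q,u,v=wpts(o,d);hsv=cv2.cvtColor(np.ascontiguousarray(p),cv2.COLOR_RGB2HSV)[v,u]
s=(abs(q[:,0]-.525)<.11)&(abs(q[:,1]-.32)<.025)&(hsv[:,0]>103)&(hsv[:,0]<130)&(hsv[:,1]>120)&(q[:,2]>.12)
t=q[s].astype(np.float32);c=cv2.minAreaRect(t[:,:2]);print(c,np.percentile(t[:,2],[2,50,98]))
for a,b in((.45,.475),(.475,.5),(.5,.525),(.525,.55),(.55,.575),(.575,.6)):
    w=t[(t[:,0]>a)&(t[:,0]<b)];print(a,w[:,2].mean())
k=Ro.from_euler('xyz',o['eef_rot']).as_matrix().T@np.array([c[0][0]-o['ee_pos'][0],c[0][1]-o['ee_pos'][1],.101+.012-.019-o['ee_pos'][2]])
print('to grasp in units',k/.04)
E
```

```text
Traceback (most recent call last):
cv2.error: OpenCV(4.12.0) /io/opencv/modules/imgproc/src/convhull.cpp:143: error: (-215:Assertion failed) total >= 0 && (depth == CV_32F || depth == CV_32S) in function 'convexHull'
```

```bash
python3 - <<'E'
from h import *
z=np.load('wb.npz',allow_pickle=True);o=z['o'].item();p=z['p'];d=z['d']
q,u,v=wpts(o,d);hsv=cv2.cvtColor(np.ascontiguousarray(p),cv2.COLOR_RGB2HSV)[v,u]
s=(abs(q[:,0]-.525)<.11)&(abs(q[:,1]-.32)<.025)&(hsv[:,0]>103)&(hsv[:,0]<130)&(hsv[:,1]>120)&(q[:,2]>.12)
t=np.ascontiguousarray(q[s],np.float32);print(t.shape,t.dtype)
c=cv2.minAreaRect(np.ascontiguousarray(t[:,:2]));print(c,np.percentile(t[:,2],[2,50,98]))
for a,b in((.45,.475),(.475,.5),(.5,.525),(.525,.55),(.55,.575),(.575,.6)):
    w=t[(t[:,0]>a)&(t[:,0]<b)];print(a,w[:,2].mean(),w[:,1].mean())
R=Ro.from_euler('xyz',o['eef_rot']).as_matrix()
k=R.T@(np.array([c[0][0],c[0][1],.101+.012-.019])-o['ee_pos'])
print('to grasp in units',k/.04)
E
```

```text
(1704, 3) float32
((0.5211795568466187, 0.3255902826786041), (0.04520455747842789, 0.136008158326149), 78.25312042236328) [0.12557016 0.1273676  0.12895872]
0.45 0.12739792 0.3224105
0.475 0.12736925 0.3218109
0.5 0.12737995 0.3211961
0.525 0.12892377 0.32055157
0.55 0.12723057 0.32000694
0.575 0.12734444 0.31999844
to grasp in units [1.3203124  0.14548689 4.19848102]
```

Emit:
step_arm([
  {"dp":[0.7,0.03,0],"twist":0},
  {"dp":[0.62,0,0.5],"twist":0},
  {"dp":[0,0,0.8],"twist":0},
  {"dp":[0,0,0.8],"twist":0},
  {"dp":[0,0,0.4],"twist":0},
  {"dp":[0,0,0],"twist":0},
], gripper=-0.25)

```text
time_s: 5.55
ee_pos: [0.5206, 0.32, 0.1593]
eef_rot: [-3.14, -0.003, 3.117]
force: [0.4, 0.0, -0.3]
grip_width: 0.0353
grip_force: 0.0
```

Emit:
step_arm([
  {"dp":[0,0.025,0.5],"twist":0},
  {"dp":[0,0,0.5],"twist":0},
  {"dp":[0,0,0.4],"twist":0},
  {"dp":[0,0,0.2],"twist":0},
  {"dp":[0,0,0],"twist":0},
  {"dp":[0,0,0],"twist":0},
])

```text
time_s: 6.15
ee_pos: [0.5221, 0.3216, 0.0987]
eef_rot: [3.141, 0.001, 3.118]
force: [-0.7, -0.7, -0.4]
grip_width: 0.0351
grip_force: 0.0
```

Emit:
step_arm([
  {"dp":[0,0,0],"twist":0},
  {"dp":[0,0,0],"twist":0},
  {"dp":[0,0,0],"twist":0},
  {"dp":[0,0,0],"twist":0},
  {"dp":[0,0,0],"twist":0},
  {"dp":[0,0,0],"twist":0},
], gripper=-1, squeeze=30)

```text
time_s: 6.75
ee_pos: [0.5218, 0.3211, 0.0979]
eef_rot: [-3.141, 0.0, 3.118]
force: [-0.6, -2.8, 6.0]
grip_width: 0.0136
grip_force: 30.0
```

Emit:
step_arm([
  {"dp":[0,0,-0.2],"twist":0},
  {"dp":[0,0,-0.3],"twist":0},
  {"dp":[0,0,-0.4],"twist":0},
  {"dp":[0,0,-0.4],"twist":0},
  {"dp":[0,0,-0.4],"twist":0},
  {"dp":[0,0,0],"twist":0},
], squeeze=40)

```text
time_s: 7.35
ee_pos: [0.5225, 0.3218, 0.1683]
eef_rot: [3.139, 0.004, 3.118]
force: [0.0, -0.5, -2.2]
grip_width: 0.0139
grip_force: 40.0
```

Emit:
step_arm([
  {"dp":[0,0,-0.6],"twist":0},
  {"dp":[0,0,-0.8],"twist":0},
  {"dp":[0,0,-0.8],"twist":0},
  {"dp":[0,0,-0.4],"twist":0},
  {"dp":[0,0,0],"twist":0},
  {"dp":[0,0,0],"twist":0},
])

```text
time_s: 7.95
ee_pos: [0.5214, 0.3212, 0.2681]
eef_rot: [-3.141, -0.001, 3.118]
force: [1.5, -0.0, -2.6]
grip_width: 0.0137
grip_force: 40.0
```

```bash
python3 - <<'E'
from h import *
o,p,d=look('wl');print(o['ee_pos'],o['eef_rot'],o['time_s'],o['force'],o['moment'])
p2,d2=ctrl.camera('scene');a=np.hstack([p[100:400,120:520],p2[100:400,200:600]]);cv2.imwrite('pics/lift.png',a[:,:,::-1])
E
```

```text
[0.52143264 0.32117    0.2680943 ] [-3.14092713e+00 -1.23615711e-03  3.11789823e+00] 7.95 [ 1.47923909e+00 -1.91277184e-03 -2.56785510e+00] [-0.00105503  0.02776629 -0.0324227 ]
```

View pics/lift.png

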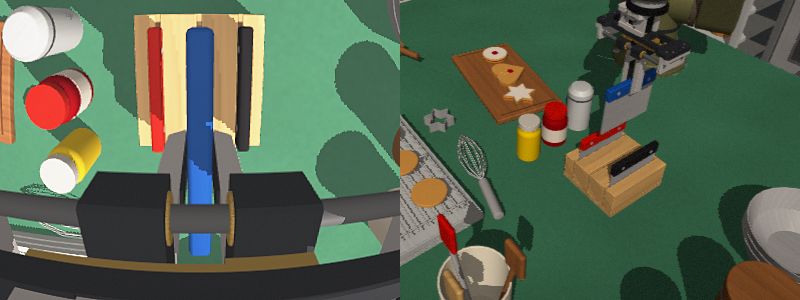

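Emit:
step_arm([
  {"dp":[0.05,-0.4,0],"twist":0},
  {"dp":[0.08,-0.8,0],"twist":0},
  {"dp":[0.08,-0.9,0],"twist":0},
  {"dp":[0.08,-0.9,0],"twist":0},
  {"dp":[0.08,-0.9,0],"twist":0},
  {"dp":[0.08,-0.9,0],"twist":0},
  {"dp":[0.08,-0.9,0],"twist":0},
  {"dp":[0.08,-0.9,0],"twist":0},
  {"dp":[0.08,-0.9,0],"twist":0},
  {"dp":[0.08,-0.9,0],"twist":0},
])

```text
time_s: 9.05
ee_pos: [0.4822, -0.0153, 0.2684]
eef_rot: [3.141, -0.002, 3.118]
force: [0.6, -1.0, -2.7]
grip_width: 0.0137
grip_force: 40.0
```

Emit:
step_arm([
  {"dp":[0.08,-0.9,0],"twist":0},
  {"dp":[0.08,-0.9,0],"twist":0},
  {"dp":[0.08,-0.9,0],"twist":0},
  {"dp":[0.08,-0.7,0],"twist":0},
  {"dp":[0.04,-0.45,0],"twist":0},
  {"dp":[0,0,0],"twist":0.8},
  {"dp":[0,0,0],"twist":0.8},
  {"dp":[0,0,0],"twist":0.71},
  {"dp":[0,0,0],"twist":0},
  {"dp":[0,0,0],"twist":0},
  {"dp":[0,0,0],"twist":0},
])

```text
time_s: 10.15
ee_pos: [0.4648, -0.1674, 0.2691]
eef_rot: [3.141, -0.001, 2.958]
force: [0.8, -0.5, -1.9]
grip_width: 0.0136
grip_force: 40.0
```

```bash
cat > meas.py <<'E'
from heart import *
def scr():
    "blue grip seen by wrist: top-face points"
    z=ctrl.get_obs();o,p,d=look('wm');print(o['ee_pos'],o['eef_rot'],o['time_s'],o['grip_width'])
    q,u,v=wpts(o,d);hsv=cv2.cvtColor(np.ascontiguousarray(p),cv2.COLOR_RGB2HSV)[v,u]
    s=(hsv[:,0]>103)&(hsv[:,0]<130)&(hsv[:,1]>120)&(np.linalg.norm(q[:,:2]-o['ee_pos'][:2],axis=1)<.09)
    t=q[s];R=Ro.from_euler('xyz',o['eef_rot']).as_matrix();L=(t-o['ee_pos'])@R
    L=L[(L[:,2]<-.02)&(L[:,2]>-.06)] 
    print('grip in tool: n',len(L),np.percentile(L,[1,50,99],axis=0).round(4).tolist())
    for a in (0,.02,.035,.05,.062):
        w=L[abs(L[:,0]-a)<.006]; 
        if len(w)>9: print(a,w.shape[0],'y',((np.percentile(w[:,1],3)+np.percentile(w[:,1],97))/2).round(4),'z',np.median(w[:,2]).round(4))
    r=ctrl.cut_out('wrist','heart')
    if r:
        m=r[0]['pixels'];print(r[0]['conf'],r[0]['rect'])
        c=np.concatenate([k[:,0] for k in cv2.findContours(m.astype(np.uint8),cv2.RETR_EXTERNAL,cv2.CHAIN_APPROX_NONE)[0]]).astype(float)
        return o,p,d,wplane(o,c[:,0],c[:,1],.034)[:,:2]
    return o,p,d,None
E
python3 - <<'E'
from meas import *
o,p,d,XY=scr()
cv2.imwrite('pics/over.png',p[60:400,120:520,::-1])
E
```

```text
[ 0.46478293 -0.16743114  0.26908256] [ 3.14144489e+00 -5.80743759e-04  2.95786301e+00] 10.15 0.013578682382662941
grip in tool: n 4983 [[-0.0645, -0.0058, -0.031], [0.0228, 0.0006, -0.0294], [0.0698, 0.0074, -0.0268]]
0 509 y 0.0006 z -0.0294
0.02 567 y 0.0008 z -0.0295
0.035 588 y 0.0008 z -0.0295
0.05 623 y 0.0008 z -0.0295
0.062 671 y 0.0005 z -0.0295
0.6 [0.4334, 0.4103, 0.5609, 0.5363]
```

View pics/over.png

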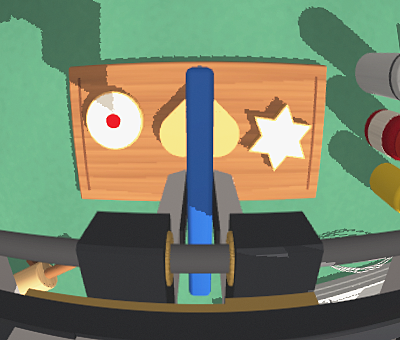

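Emit:
step_arm([
  {"dp":[-0.06,0,0.3],"twist":0},
  {"dp":[0,0,0.6],"twist":0},
  {"dp":[0,0,0.7],"twist":0},
  {"dp":[0,0,0.7],"twist":0},
  {"dp":[0,0,0.5],"twist":0},
  {"dp":[0,0,0.3],"twist":0},
  {"dp":[0,0,0.12],"twist":0},
  {"dp":[0,0,0],"twist":0},
  {"dp":[0,0,0],"twist":0},
  {"dp":[0,0,0],"twist":0},
])

```text
time_s: 11.25
ee_pos: [0.4676, -0.1681, 0.1415]
eef_rot: [-3.141, 0.001, 2.957]
force: [-0.2, -0.0, -2.0]
grip_width: 0.0138
grip_force: 40.0
```

```bash
python3 - <<'E'
from meas import *
o,p,d,XY=scr()
T=np.array([.467,-.168]);a=np.radians(-10.6);e=np.array([np.cos(a),np.sin(a)]);n=np.array([-e[1],e[0]])
if XY is not None:
    D=XY-T;print('heart in its frame: x',(D@e).min(),(D@e).max(),'y',(D@n).min(),(D@n).max())
ps,ds=ctrl.camera('scene');k=cv2.resize(ps[100:300,230:430],(600,600),interpolation=cv2.INTER_CUBIC)
cv2.imwrite('pics/sc.png',np.hstack([k,cv2.resize(p[:,220:420],(200,600))])[:,:,::-1])
q=pts('scene',np.ones(ds.shape,bool),ds)
w=q[(abs((q[:,:2]-T)@e)<.08)&(abs((q[:,:2]-T)@n)<.02)&(q[:,2]>.042)&(q[:,2]<.2)]
for h in np.arange(.045,.175,.01):
    s=w[abs(w[:,2]-h)<.005]
    if len(s)>5: print(round(h,3),len(s),'x',np.percentile((s[:,:2]-T)@e,[2,98]).round(4),'y',np.percentile((s[:,:2]-T)@n,[10,50,90]).round(4))
s=w[(w[:,2]<.12)];print('lowest',np.percentile(s[:,2],1))
E
```

```text
[ 0.46761052 -0.16812756  0.14148968] [-3.14123659e+00  1.45700400e-03  2.95667893e+00] 11.25 0.01379876949976106
grip in tool: n 4964 [[-0.0647, -0.0059, -0.0309], [0.023, 0.0006, -0.0294], [0.0698, 0.0073, -0.0267]]
0 506 y 0.0005 z -0.0294
0.02 560 y 0.0008 z -0.0295
0.035 601 y 0.0008 z -0.0295
0.05 624 y 0.0008 z -0.0295
0.062 670 y 0.0005 z -0.0294
0.59 [0.4113, 0.4252, 0.5844, 0.6178]
heart in its frame: x -0.030953395369043388 0.04890114961061363 y -0.05411108041865421 0.055627187830936654
0.055 68 x [-0.0686  0.066 ] y [-0.0024  0.0003  0.0031]
0.065 111 x [-0.0657  0.0672] y [-0.0013  0.0012  0.0036]
0.075 110 x [-0.0679  0.0669] y [-0.0017  0.001   0.0039]
0.085 118 x [-0.0676  0.0641] y [-0.0022  0.0013  0.0038]
0.095 105 x [-0.0678  0.0672] y [-0.0011  0.0013  0.004 ]
0.105 118 x [-0.0674  0.0681] y [-0.0021  0.0014  0.0043]
0.115 123 x [-0.0677  0.0675] y [-0.0016  0.001   0.0038]
0.125 121 x [-0.0684  0.0679] y [-0.0018  0.0015  0.0043]
0.135 102 x [-0.0686  0.0693] y [-0.0012  0.0015  0.0038]
0.145 91 x [-0.0665  0.0683] y [0.0038 0.0066 0.0102]
0.155 122 x [-0.0656  0.0671] y [0.0038 0.0071 0.0133]
0.165 181 x [-0.0655  0.0674] y [-0.0024  0.0053  0.0113]
lowest 0.053773589173498275
```

View pics/sc.png

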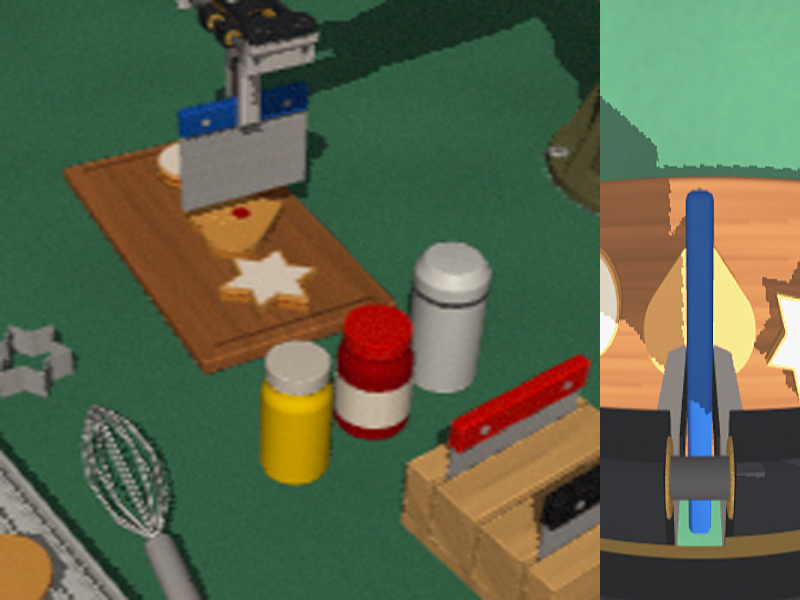

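Emit:
step_arm([
  {"dp":[0,0,0.12],"twist":0},
  {"dp":[0,0,0.12],"twist":0},
  {"dp":[0,0,0.1],"twist":0},
  {"dp":[0,0,0],"twist":0},
  {"dp":[0,0,0],"twist":0},
  {"dp":[0,0,0],"twist":0},
  {"dp":[0,0,0],"twist":0},
])

```text
time_s: 12.1
ee_pos: [0.4673, -0.168, 0.1272]
eef_rot: [-3.142, 0.0, 2.957]
force: [-0.3, 0.0, -1.3]
grip_width: 0.0137
grip_force: 40.0
```

```bash
python3 - <<'E'
from meas import *
o,p,d,XY=scr();print(o['force'])
T=np.array([.467,-.168]);a=np.radians(-10.6);e=np.array([np.cos(a),np.sin(a)]);n=np.array([-e[1],e[0]])
D=XY-T;print('heart y',(D@n).min(),(D@n).max())
ps,ds=ctrl.camera('scene');cv2.imwrite('pics/fin.png',cv2.resize(ps[100:240,250:390],(560,560),interpolation=cv2.INTER_CUBIC)[:,:,::-1])
q=pts('scene',np.ones(ds.shape,bool),ds);L=(q[:,:2]-T)
w=q[(abs(L@e)<.05)&(abs(L@n)<.006)&(q[:,2]>.037)&(q[:,2]<.1)];print('lowest',np.percentile(w[:,2],[0.5,1,3]))
w=q[(abs(L@e)<.03)&(L@n>.01)&(L@n<.03)&(q[:,2]<.04)];print('heart top',np.median(w[:,2]))
E
```

```text
[ 0.46730111 -0.167996    0.12717485] [-3.14152902e+00  2.45180857e-04  2.95661871e+00] 12.1 0.013682125475636782
grip in tool: n 4987 [[-0.0645, -0.0059, -0.031], [0.0228, 0.0006, -0.0294], [0.0698, 0.0073, -0.0266]]
0 505 y 0.0005 z -0.0294
0.02 569 y 0.0008 z -0.0294
0.035 598 y 0.0008 z -0.0295
0.05 627 y 0.0008 z -0.0295
0.062 671 y 0.0006 z -0.0294
0.74 [0.4062, 0.425, 0.5891, 0.6317]
[-0.30865541  0.00593976 -1.28350838]
heart y -0.05370587109376301 0.05486258348886788
lowest [0.0392187  0.03951318 0.04189187]
heart top 0.03148380775298365
```

View pics/fin.png

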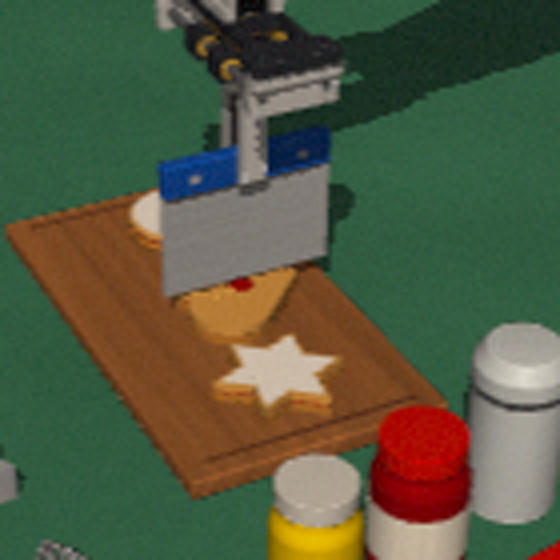

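```bash
python3 -c "
from station import ctrl
print(ctrl.get_obs()['force'],ctrl.hand_in())"
```

```text
the job is handed in; nothing more can be done
[-0.3507098   0.35138867 -2.32622083] None
```

I've handed the job in: the arm is holding the blue scraper upright along the heart's centre line, centred to within about 2 mm as measured, with its lower edge about 8 mm above the biscuit and touching nothing.

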